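# Load a drilled rail onto the locating pin of a routing jig

### The job

Get the routing jig ready for its next cut: put the short offcut that was left lying on its board into the offcut tray, and load the drilled rail. Lay the rail along the jig's fence and nudge it gently, by feel and without ramming the pin, until its hole drops over the locating pin, so that it lies flat on the board, against the fence over its whole length and with neither end hanging off the board. Leave the drill, the bar clamp and the screwdriver where they are.

Things in the scene. Friction and masses are not known exactly. Their poses are not given: they have to be found in the camera images.
- jig: Routing jig screwed to the bench: plywood board 180 mm (its x) by 340 mm (its y), 18 mm thick, with a fence, a flush T-track and a locating pin. Origin: centre of the board's underside, on the bench; z up. The loaded rail lies along the jig's y with its hole end towards +y; laid the other way round it would hang off the board.
- jig_fence (a point): Middle of the foot of the face of the beech fence against which the rail lies: 30 mm towards the jig's +x from its origin, 18 mm above the bench. The face looks to the jig's -x. The fence is 30 mm thick, stands 14 mm above the board and runs along y over the board's full length. Axes as the jig's.
- jig_track (a point): Middle of the pin's range, on the board's top, 22 mm from the fence (where the hole of a rail touching the fence runs), 45 mm from the jig's origin towards +y. One fixed steel pin, 12 mm across, top bevelled, 10.8 mm high, stands up to 20 mm from here along y (+ or -), 0 in x. Where it stands is not given: it must be seen or felt. Over 30 N on it is ramming. Axes as the jig's.
- jig_toggle (a point): Foot of an open toggle clamp fixed behind the fence near the board's +y end: stay clear. From here it reaches 23 mm to the jig's -x, 76 mm to +x, 22 mm either way along y and 90 mm up. Axes as the jig's.
- rail_center (a point): Centre (half-way up) of the rail, a loose planed wooden bar 220 mm long (its x), 44 mm wide (y), 40 mm thick (z), 0.17 to 0.31 kg, starting flat on the bench beside the jig. Flat on the board its centre is 38 mm above the bench; riding on the pin it tilts, hole end up. Pushed along, it slides at up to about 4 N; once the hole drops over the pin, the push meets a hard stop.
- rail_hole (a point): Centre (half-way up) of the one plain 15.5 mm hole that goes right through the rail from top to bottom, on its centre line, 45 mm from its centre towards its +x end (65 mm from that end). Axes as the rail's.
- offcut_center (a point): Centre (half-way up) of the offcut, a loose wooden block 90 mm long (its x), 44 mm wide (its y), 40 mm thick (its z), about 0.1 kg, starting flat on the jig's board, where the rail has to lie.
- tray: Offcut tray, an open plywood box fixed to the bench: 220 mm (its x) by 170 mm (its y), 40 mm high outside, walls and floor 9 mm thick. Origin: centre of its underside; z up. It stands to one side of the jig, the rail to the other; which is which changes.
- drill: Cordless drill standing upright on its battery, 205 mm high, beyond the jig; bystander. Origin: centre of its underside, z up.
- clamp: Steel bar clamp, 300 mm long (its x), lying on the bench beyond the jig, jaws and wooden handle to one side; bystander. Origin: under the middle of its bar, on the bench.
- screwdriver: Screwdriver with a blue handle, 220 mm long (its x), lying on the bench between the robot and the jig; bystander. Origin: under its middle, on the bench.
Mind the look-alikes: they are no part of the job. Of the things shaped like the part that bears rail_center, the wooden one is meant. Of the things shaped like the part that bears offcut_center, the wooden one is meant.

How it is judged:
At the end, for the whole second after the job is handed in: Rail flat on the board (centre within 2 mm of flush, level within 0.02 rad), hole on the pin and end-for-end right, within 0.025 rad of the fence and 3 mm of it at the hole; offcut in the tray; both released and at rest; bystanders within 20 mm of their places (z of rail_center in the frame of jig below 0.04 m and angle between the z axis of rail_center and the z axis of jig, either way round below 0.02 rad and angle between the x axis of rail_center and the y axis of jig, either way round below 0.025 rad and x of rail_hole in the frame of jig between 0.005 and 0.011 m and y of rail_hole in the frame of jig between 0.021 and 0.069 m and y of rail_center in the frame of jig below 0.035 m and x of offcut_center in the frame of tray between -0.101 and 0.101 m and y of offcut_center in the frame of tray between -0.076 and 0.076 m and z of offcut_center in the frame of tray below 0.065 m and linear speed of each of rail, offcut below 0.01 m/s); the robot touches nothing.
It fails at once if the rail is rammed or forced against the pin (contact force between rail and pin above 30 N).
It fails at once if the drill is shifted or knocked over (distance of drill from where it was at the start of the episode above 0.02 m).
It fails at once if the bar clamp is shifted (distance of clamp from where it was at the start of the episode above 0.02 m).
It fails at once if the screwdriver is shifted (distance of screwdriver from where it was at the start of the episode above 0.02 m).
It also fails if it takes over 66 s, if anything falls off the work surface, if the arm or the gripper's body presses on something with over 40 N, if the wrist force passes 120 N, or if a joint passes its speed limit or range.

### The arm

A 6-joint arm with a two-finger parallel gripper is mounted at the origin on the work surface. World frame = base frame: x ahead of the robot, y to its left, z up, the work surface at z = 0. Lengths are in m, angles in rad, forces in N, time in s.
With the tool pointing down it reaches from about 0.3 to 0.875 m from the base axis. Payload 6.4 kg.
Tool frame: the origin (TCP) lies at the very end of the fingers, on their centre line; the grasp point (between the pads) lies ctrl.pinch_z behind it (ctrl.pinch_z is the distance from the TCP to the grasp point, in m); y points along the fingers, z is the direction in which the jaws open and shut, and the axes are right-handed (so a half turn about y gives the same grasp; the last joint's range is limited). The gripper opens to 85 mm and grips with 20 to 120 N. Pads are 22 mm wide; open, the fingers measure 114 mm over their backs; the gripper's body (76 mm by 85 mm) begins 54 mm behind the grasp point. The pads swing forward as they close: fully open they stand 13 mm farther back than shut.
Start: joints at [-1.355, 0.181, 1.607, -0, 1.354, -0.206], TCP at [0.235, -0.525, 0.231] pointing down, gripper open.
Joint ranges: [-2.99, 2.99], [-0.89, 2.07], [0.3, 2.58], [-1.14, 4.28], [0, 2.63], [-3.12, 3.12]. Speed limits (rad/s): [2.57, 2.57, 3.01, 3.14, 3.14, 3.14].

### API

Orientations are given as a unit quaternion [w, x, y, z].
In Python, from bench import ctrl gives the robot as it stands.
- The arm moves only by the shell command python3 -m pendant 'ROWS'. ROWS is JSON, one flat list of numbers, 7 for each row, row after row: the shift along the world's x, y, z in m, then the turn, a rotation vector about the world's x, y, z in degrees, then the finger opening in m, from 0 to 0.0854. In form: [tx, ty, tz, rx, ry, rz, hand, tx, ty, tz, rx, ry, rz, hand, ...]. A call has 1 to 12 rows; each row shifts and turns the commanded pose from where the row before left it; what a row does not reach is not made up. A row lasts 1/8 s, in which the tool goes at most 62.5 mm and 10.7 degrees, less where a joint would pass 70% of its speed; a pose out of reach is approached as far as the arm can. A call with a gripper value outside its range is refused whole. The fingers move at their own pace and stop on an object; the grip force is fixed at half the most. Time passes only in rows, so rows that do not move let the fingers close. It gives the time, the measured TCP pose, the force and the opening at its end, in the units of the state.
- ctrl.get_obs(): the state, without advancing time (a new reading comes with each control period).
- ctrl.camera(name): name is "scene" or "top"; returns the picture (400x640x3 uint8, red, green, blue); there is no depth.
- ctrl.camera_info(name): a dict with "fx", "fy", "cx", "cy" (pixels), "origin" and "rotation" of the camera in the world. Camera axes: x right, y down, z forward; pixel columns grow to the right and rows downward; lengths in m; the calibration is good to about 2 mm. A picture is of the moment at which its call begins. camera_info takes no time and is no camera call.
- ctrl.hand_in(): hands the job in, once; it reports no verdict.
Trained networks look in the newest picture that a camera, given by its name, has taken for a name from the list of things; names that differ only in an ending like _2 or _b are one class to them, and where a whole thing is asked for, a point or a joint stands for the part that bears it (a point fixed in the world has none). Each returns a list of dicts, best first, with "score" (0 to 1); they miss things now and then, are a little off and sometimes report something else, mostly with a low value. They report only what shows in the picture. A call takes as long as a camera call. They do not tell look-alikes from the thing itself.
- ctrl.silhouettes(target, camera): "mask" (400x640 bool, what is visible of it) and "bbox" ([left, top, right, bottom] in pixels, round what is visible of it).
The state is a dict: "time_s": time; "q": joint angles; "dq": joint speeds; "joint_efforts": joint torques, N m; "eef_pos": TCP position; "eef_rot": TCP orientation; "wrist_force": force on the tool from outside, world axes, zero at the start; "torque": the same for the moment, N m; "opening": opening from 0.0 (shut) to 1.0 (fully open).
Only numpy, scipy, OpenCV 4.12 (cv2) and the standard library are available. Lean on these libraries where they do the work, as an engineer would, in place of code of your own. Each camera call takes 0.05 s, during which the arm holds its last target.

## Working session

There is one attempt and no reset: what is moved stays moved. The work goes in short steps, Python scripts to look and compute and a shell command to move; the robot and the scene stay as the last step left them, time stands still between calls to the robot, and variables do not carry over. Pictures are saved under pics/ and viewed, and the job is handed in when it is done.

```bash
ls; mkdir -p pics; python3 - <<'E'
from bench import ctrl
import cv2
o=ctrl.get_obs(); print(o, ctrl.pinch_z)
for n in("scene","top"):
    im=ctrl.camera(n); cv2.imwrite(f"pics/{n}0.png",im[:,:,::-1]); print(n,ctrl.camera_info(n))
E
```

```text
pics
{'time_s': 0.0, 'q': array([-1.35529929e+00,  1.81537586e-01,  1.60799967e+00, -1.69578001e-05,
        1.35380754e+00, -2.06342270e-01]), 'dq': array([ 0.00102102, -0.00051607,  0.00030484, -0.00127876,  0.00125437,
        0.001108  ]), 'joint_efforts': array([-1.36330498e-03, -4.44872725e+01, -3.51343131e+01, -3.29919594e-04,
        9.14947770e-03,  3.46860546e-06]), 'eef_pos': array([ 0.23529593, -0.52404853,  0.23039013]), 'eef_rot': array([ 0.14803188, -0.14804925,  0.69205534, -0.69081646]), 'wrist_force': array([ 0.04121039,  1.0096664 , -1.05893272]), 'torque': array([ 0.03039508, -0.01200501,  0.04465059]), 'opening': 1.0017539365404677} 0.0187
scene {'fx': 407.41859932575437, 'fy': 407.41859932575437, 'cx': 321.50135489937196, 'cy': 202.02968531767772, 'origin': array([ 0.884255  , -0.60483742,  1.07416801]), 'rotation': array([-0.24299908,  0.92766448,  0.27284533, -0.07710696])}
top {'fx': 416.3467544475407, 'fy': 416.3467544475407, 'cx': 310.6476336492283, 'cy': 199.55902373509434, 'origin': array([ 0.45465811, -0.12660734,  1.1534304 ]), 'rotation': array([-0.03614824,  0.71643667, -0.69641249,  0.02052934])}
```

View pics/top0.png

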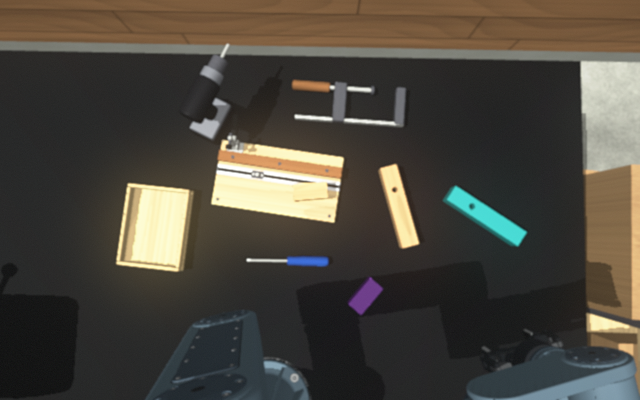

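View pics/scene0.png

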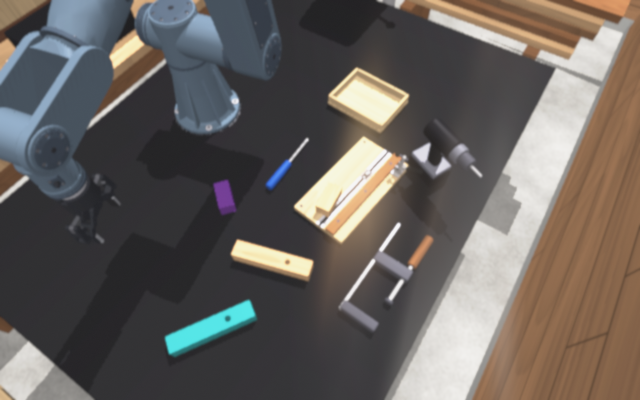

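The top view shows the jig at about (278,181), with the offcut on it at (312,192) and the toggle at its left end. The wooden rail is at (399,206) with its hole at (394,189). The tray is at (155,228). The cyan bar and purple block are the look-alikes. Next I'll measure positions.

```bash
cat > h.py <<'E'
from bench import ctrl
import numpy as np, cv2
from scipy.spatial.transform import Rotation as R
def cam(n):
    i=ctrl.camera_info(n); q=i["rotation"]; q=np.array(q)
    return i, R.from_quat([q[1],q[2],q[3],q[0]]).as_matrix(), np.array(i["origin"])
def plane(n,uv,z):
    i,M,o=cam(n); uv=np.atleast_2d(uv).astype(float)
    d=np.c_[(uv[:,0]-i["cx"])/i["fx"],(uv[:,1]-i["cy"])/i["fy"],np.ones(len(uv))]@M.T
    return o+d*((z-o[2])/d[:,2])[:,None]
def proj(n,P):
    i,M,o=cam(n); c=(np.atleast_2d(P)-o)@M
    return np.c_[c[:,0]/c[:,2]*i["fx"]+i["cx"],c[:,1]/c[:,2]*i["fy"]+i["cy"]]
E
python3 - <<'E'
from h import *
for n in("top","scene"):
    im=ctrl.camera(n)
    for t in("jig","rail_center","offcut_center","tray","drill","clamp","screwdriver","jig_toggle"):
        for s in ctrl.silhouettes(t,n)[:3]:
            m=s["mask"].astype(np.uint8)
            c=cv2.minAreaRect(cv2.findNonZero(m))
            print(n,t,round(s["score"],2),m.sum(),np.round(cv2.boxPoints(c),1).tolist())
    if n=="top": cv2.imwrite("pics/z1.png",cv2.resize(im[130:260,100:430],None,fx=2.4,fy=2.4,interpolation=cv2.INTER_CUBIC)[:,:,::-1]); cv2.imwrite("pics/z2.png",cv2.resize(im[130:230,200:350],None,fx=5,fy=5,interpolation=cv2.INTER_CUBIC)[:,:,::-1])
    else: cv2.imwrite("pics/z3.png",cv2.resize(im[130:250,280:430],None,fx=5,fy=5,interpolation=cv2.INTER_CUBIC)[:,:,::-1])
E
```

```text
top jig 0.96 7570 [[209.39999389648438, 203.0], [225.3000030517578, 112.30000305175781], [348.5, 133.89999389648438], [332.70001220703125, 224.60000610351562]]
top rail_center 0.92 1719 [[441.6000061035156, 200.10000610351562], [453.0, 183.0], [526.2000122070312, 231.8000030517578], [514.7999877929688, 248.8000030517578]]
top rail_center 0.66 1549 [[377.3999938964844, 169.10000610351562], [396.0, 163.89999389648438], [418.3999938964844, 243.60000610351562], [399.79998779296875, 248.89999389648438]]
top offcut_center 0.86 651 [[345.8999938964844, 302.20001220703125], [368.20001220703125, 275.8999938964844], [382.79998779296875, 288.29998779296875], [360.5, 314.5]]
top offcut_center 0.74 606 [[292.20001220703125, 183.1999969482422], [326.79998779296875, 180.6999969482422], [328.1000061035156, 199.3000030517578], [293.6000061035156, 201.6999969482422]]
top offcut_center 0.28 7790 [[207.0, 202.3000030517578], [225.6999969482422, 112.0999984741211], [350.70001220703125, 137.89999389648438], [332.1000061035156, 228.1999969482422]]
top tray 0.67 5459 [[115.9000015258789, 263.70001220703125]
[... 2023 characters left out ...]
[349.6000061035156, 61.099998474121094], [410.20001220703125, 96.5], [386.5, 137.1999969482422]]
scene clamp 0.76 2054 [[336.5, 309.6000061035156], [400.5, 215.60000610351562], [436.1000061035156, 239.8000030517578], [372.0, 333.79998779296875]]
scene screwdriver 0.82 320 [[264.1000061035156, 185.89999389648438], [302.29998779296875, 138.10000610351562], [308.8999938964844, 143.3000030517578], [270.70001220703125, 191.10000610351562]]
scene screwdriver 0.25 5347 [[293.5, 206.5], [375.5, 124.5], [422.5, 171.5], [340.5, 253.5]]
scene jig_toggle 0.56 5510 [[291.29998779296875, 205.10000610351562], [377.6000061035156, 123.19999694824219], [424.0, 172.10000610351562], [337.79998779296875, 254.0]]
```

View pics/z2.png

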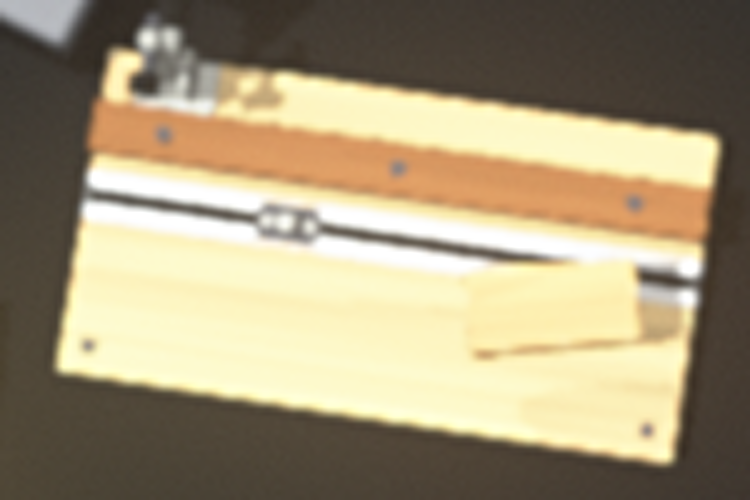

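View pics/z3.png

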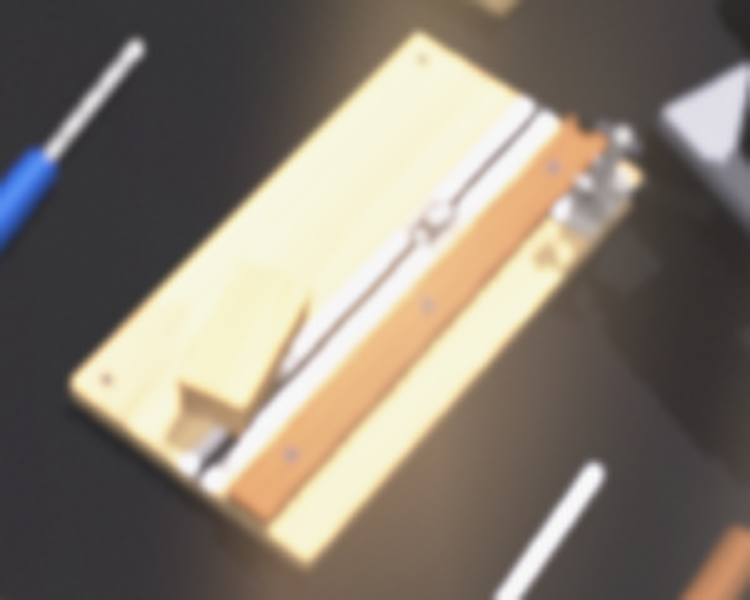

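View pics/z1.png

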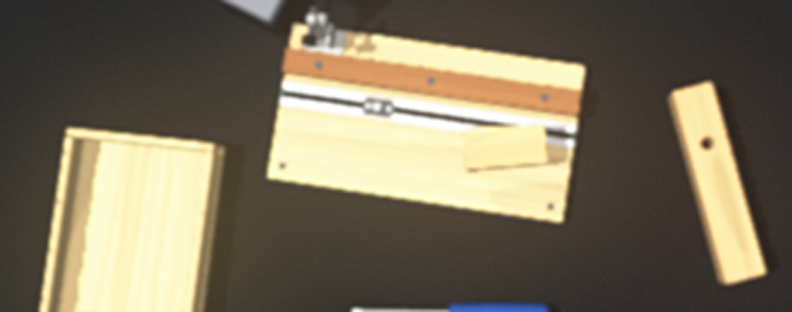

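```bash
cat > fit.py <<'E'
from h import *
def z(p,f,ox,oy): return (np.array(p)+.5)/f-.5+[ox,oy]
def rigid(A,B): # A local 2d -> B world 2d
    a=A-A.mean(0); b=B-B.mean(0)
    th=np.arctan2((a[:,0]*b[:,1]-a[:,1]*b[:,0]).sum(),(a*b).sum())
    c,s=np.cos(th),np.sin(th); t=B.mean(0)-np.array([[c,-s],[s,c]])@A.mean(0)
    res=B-(A@np.array([[c,s],[-s,c]])+t)
    return t,th,np.abs(res).max()
if __name__=="__main__":
    # jig corners
    A=np.array([[.09,.17],[.09,-.17],[-.09,-.17],[-.09,.17]])
    uv=z([[107,48],[720,135],[672,465],[57,373]],5,200,130)
    J=rigid(A,plane("top",uv,.018)[:,:2]); print("jig top",J)
    uvs=z([[642,178],[308,566],[72,384],[418,32]],5,280,130)
    Js=rigid(A,plane("scene",uvs,.018)[:,:2]); print("jig scene",Js)
    for n,zz in (("top",z([[262,222],[287,223],[316,226],[283,222],[298,226]],5,200,130)),("scene",z([[412,232],[432,222],[452,210],[440,214]],5,280,130))):
        for h in (.018,.0288):
            P=plane(n,zz,h)[:,:2]; JJ=J if n=="top" else Js
            c,s=np.cos(JJ[1]),np.sin(JJ[1]); print(n,h,np.round((P-JJ[0])@np.array([[c,-s],[s,c]]),4).tolist())
E
python3 fit.py
python3 - <<'E'
from h import *
a=ctrl.camera("top");
cv2.imwrite("pics/z4.png",cv2.resize(a[155:255,370:430],None,fx=6,fy=6,interpolation=cv2.INTER_CUBIC)[:,:,::-1])
cv2.imwrite("pics/z5.png",cv2.resize(a[150:200,230:290],None,fx=12,fy=12,interpolation=cv2.INTER_CUBIC)[:,:,::-1])
cv2.imwrite("pics/z6.png",cv2.resize(a[170:210,280:350],None,fx=10,fy=10,interpolation=cv2.INTER_CUBIC)[:,:,::-1])
E
```

```text
jig top (array([ 0.59585069, -0.00642617]), np.float64(-0.11731140335933687), np.float64(0.002205807361847445))
jig scene (array([ 0.59813024, -0.00805737]), np.float64(-0.12003203620242689), np.float64(0.002195503571348012))
top 0.018 [[0.0076, 0.0715], [0.0091, 0.0577], [0.0097, 0.0415], [0.0093, 0.06], [0.0083, 0.0514]]
top 0.0288 [[0.0064, 0.0695], [0.0078, 0.0558], [0.0084, 0.0399], [0.008, 0.0581], [0.007, 0.0496]]
scene 0.018 [[0.0013, 0.0448], [0.0064, 0.0586], [0.0106, 0.0736], [0.0066, 0.0665]]
scene 0.0288 [[0.0049, 0.0387], [0.0099, 0.0523], [0.0141, 0.0672], [0.0102, 0.0601]]
```

View pics/z4.png

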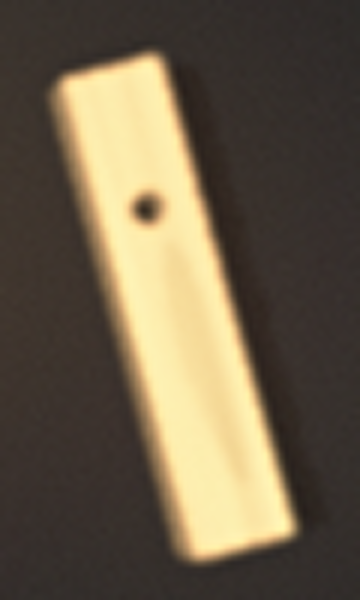

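View pics/z5.png

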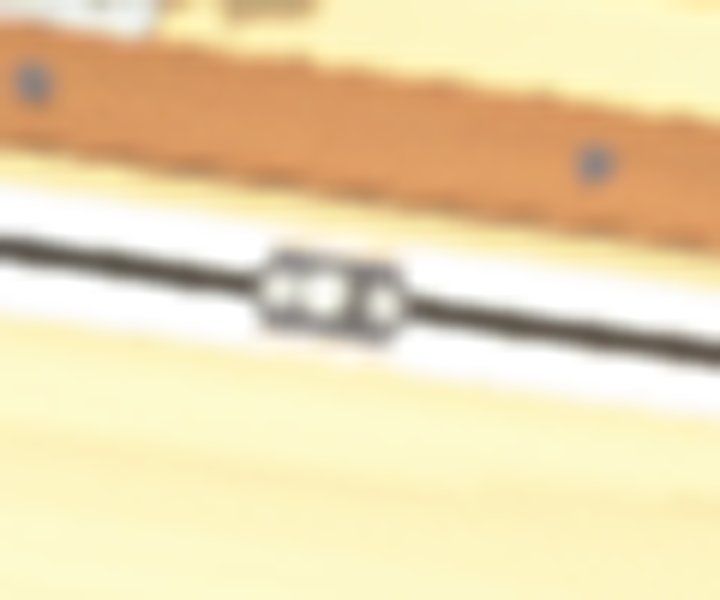

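View pics/z6.png

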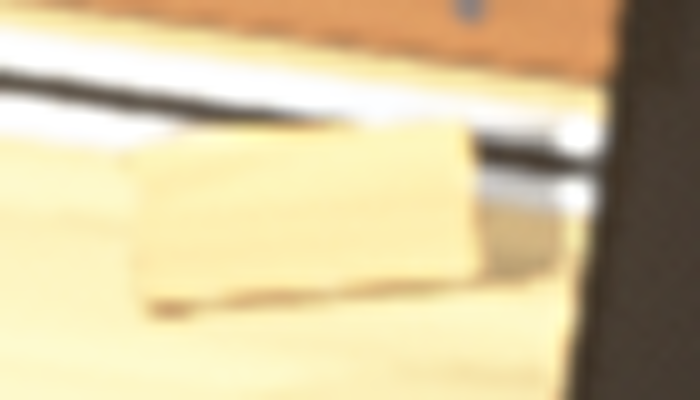

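```bash
cat > box.py <<'E'
from h import *
from scipy.optimize import minimize
S=4
def hull(n,x,y,th,L,W,z0,z1):
    c,s=np.cos(th),np.sin(th)
    P=[[x+c*a-s*b,y+s*a+c*b,zz] for a in(-L/2,L/2) for b in(-W/2,W/2) for zz in(z0,z1)]
    uv=proj(n,np.array(P)); h=cv2.convexHull(((uv+.5)*S*16-8).astype(np.int32))
    m=np.zeros((400*S,640*S),np.uint8); cv2.fillConvexPoly(m,h,1,shift=4); return m
def fit(masks,p0,L,W,z0,z1):
    M={n:cv2.resize(m.astype(np.float32),None,fx=S,fy=S,interpolation=cv2.INTER_LINEAR)>.5 for n,m in masks.items()}
    B={}
    for n,m in M.items():
        r=cv2.boundingRect(cv2.findNonZero(m.astype(np.uint8))); B[n]=(slice(max(0,r[1]-80),r[1]+r[3]+80),slice(max(0,r[0]-80),r[0]+r[2]+80))
    def f(p):
        e=0
        for n in M:
            h=hull(n,*p,L,W,z0,z1)[B[n]].astype(bool); m=M[n][B[n]]
            e+=1-(h&m).sum()/max(1,(h|m).sum())
        return e/len(M)
    sim=np.array([p0]*4,float); sim[1,0]+=.01; sim[2,1]+=.01; sim[3,2]+=.1
    r=minimize(f,p0,method="Nelder-Mead",options=dict(initial_simplex=sim,xatol=1e-4,fatol=1e-5,maxiter=250))
    return r.x,r.fun
def pick(t,n,center,r=40):
    best=None
    for s in ctrl.silhouettes(t,n):
        b=s["bbox"]; c=np.array([(b[0]+b[2])/2,(b[1]+b[3])/2])
        if np.linalg.norm(c-center)<r and (best is None or s["score"]>best["score"]): best=s
    return None if best is None else best["mask"]
E
cat > m1.py <<'E'
from box import *
import sys
im={n:ctrl.camera(n) for n in("top","scene")}
mt=pick("rail_center","top",(398,206)); ms=pick("rail_center","scene",(272,260))
p0=[*plane("top",(399,206),.02)[0][:2],0.3]
for k in ({"top":mt,"scene":ms},{"top":mt},{"scene":ms}):
    print("rail",[fit(k,p0,.22,.044,0,.04)])
print("hole",plane("top",(np.array([147,208])+.5)/6-.5+[370,155],.04))
# colour mask rail
g={n:(im[n][:,:,0]>110).astype(np.uint8) for n in im}
for n,c in(("top",(399,215)),("scene",(260,258))):
    N,l=cv2.connectedComponents(g[n]); m=(l==l[c[1],c[0]]); m=cv2.morphologyEx(m.astype(np.uint8),cv2.MORPH_CLOSE,np.ones((9,9))); print(n,m.sum()); g[n]=m
print("rail colour",fit(g,p0,.22,.044,0,.04),fit({"top":g["top"]},p0,.22,.044,0,.04))
mt=pick("offcut_center","top",(310,191),20); ms=pick("offcut_center","scene",(328,200),20)
p0=[*plane("top",(310,191),.058)[0][:2],-1.6]
for k in ({"top":mt,"scene":ms},{"top":mt},{"scene":ms}): print("off",fit(k,p0,.09,.044,.018,.058))
mt=pick("tray","top",(155,228)); ms=pick("tray","scene",(368,99))
p0=[*plane("top",(155,228),.04)[0][:2],-1.65]
for k in ({"top":mt,"scene":ms},{"top":mt}): print("tray",fit(k,p0,.22,.17,.0,.04))
E
python3 m1.py
```

```text
rail [(array([ 0.53493763, -0.33661043,  0.28507564]), np.float64(0.05739149815248373))]
rail [(array([ 0.53492553, -0.33616558,  0.28521974]), np.float64(0.041060635601481765))]
rail [(array([ 0.5351568 , -0.33773725,  0.28220916]), np.float64(0.0630145301415076))]
hole [[ 0.57760365 -0.32325113  0.04      ]]
top 1718
scene 1778
rail colour (array([ 0.53378966, -0.33730442,  0.28453831]), np.float64(0.07617333005517352)) (array([ 0.53454163, -0.33821747,  0.28645731]), np.float64(0.06571095910347835))Traceback (most recent call last):
  File "m1.py", line 16, in <module>
    for k in ({"top":mt,"scene":ms},{"top":mt},{"scene":ms}): print("off",fit(k,p0,.09,.044,.018,.058))
                                                                          ~~~^^^^^^^^^^^^^^^^^^^^^^^^^
  File "box.py", line 10, in fit
    M={n:cv2.resize(m.astype(np.float32),None,fx=S,fy=S,interpolation=cv2.INTER_LINEAR)>.5 for n,m in masks.items()}
                    ^^^^^^^^
AttributeError: 'NoneType' object has no attribute 'astype'
```

```bash
cat > m2.py <<'E'
from box import *
mt=ms=None
for i in range(3):
    ctrl.camera("top"); ctrl.camera("scene")
    if mt is None: mt=pick("offcut_center","top",(310,191),20)
    if ms is None: ms=pick("offcut_center","scene",(328,200),20)
    if mt is not None and ms is not None: break
p0=[*plane("top",(310,191),.058)[0][:2],-1.6]
k={n:m for n,m in(("top",mt),("scene",ms)) if m is not None}
for q in [k]+[{n:m} for n,m in k.items()]: print("off",list(q),fit(q,p0,.09,.044,.018,.058))
mt=pick("tray","top",(155,228)); ms=pick("tray","scene",(368,99))
p0=[*plane("top",(155,228),.04)[0][:2],-1.65]
k={n:m for n,m in(("top",mt),("scene",ms)) if m is not None}
for q in [k]: print("tray",list(q),fit(q,p0,.22,.17,.0,.04))
E
python3 m2.py; python3 -c "
from h import *
print(ctrl.get_obs()['time_s'])
print(plane('top',(np.array([[155,125],[465,125],[475,282],[140,305]])+.5)/10-.5+[280,170],.058))
print(plane('top',[[127,185],[193,190],[184,271],[117,264]],.04))"
```

```text
off ['top', 'scene'] (array([ 0.56754795, -0.09818106, -1.47149618]), np.float64(0.06722919325214827))
off ['top'] (array([ 0.56643398, -0.09851018, -1.47866003]), np.float64(0.05709152610040924))
off ['scene'] (array([ 0.56880352, -0.09842514, -1.47871929]), np.float64(0.04842589687271204))
tray ['top', 'scene'] (array([ 0.46096817,  0.32063709, -2.0660062 ]), np.float64(0.2873607130802496))
1.65
[[ 0.58775185 -0.058397    0.058     ]
 [ 0.58993737 -0.14051118  0.058     ]
 [ 0.5483149  -0.14424088  0.058     ]
 [ 0.53979391 -0.05597257  0.058     ]]
[[0.56971841 0.3992543  0.04      ]
 [0.56095383 0.2182155  0.04      ]
 [0.3436655  0.23104411 0.04      ]
 [0.35657591 0.4124429  0.04      ]]
```

```bash
python3 - <<'E'
from h import *
o=ctrl.get_obs(); q=o["eef_rot"]; M=R.from_quat([*q[1:],q[0]]).as_matrix()
print(M.round(3)); zt=np.degrees(np.arctan2(M[1,2],M[0,2])); print("jaw yaw",zt,o["eef_pos"], o["q"])
print("needs offcut",np.degrees(.098)-zt,"rail",np.degrees(.285)+90-zt)
print("d",np.array([.5675,-.098])-[.235,-.525])
E
```

```text
[[-0.912  0.     0.409]
 [-0.409  0.    -0.912]
 [-0.    -1.    -0.   ]]
jaw yaw -65.83282525762752 [ 0.23542902 -0.52459718  0.23128494] [-1.35529494e+00  1.80803800e-01  1.60700285e+00  1.59508446e-05
  1.35383139e+00 -2.06298820e-01]
needs offcut 71.44781164990958 rail 172.16212241885597
d [0.3325 0.427 ]
```

```bash
python3 -m pendant '[0.037,0.0474,0,0,0,7.94,0.058, 0.037,0.0474,0,0,0,7.94,0.058, 0.037,0.0474,0,0,0,7.94,0.058, 0.037,0.0474,0,0,0,7.94,0.058, 0.037,0.0474,0,0,0,7.94,0.058, 0.037,0.0474,0,0,0,7.94,0.058, 0.037,0.0474,0,0,0,7.94,0.058, 0.037,0.0474,0,0,0,7.94,0.058, 0.036,0.0475,0,0,0,7.94,0.058, 0,0,-0.05,0,0,0,0.058, 0,0,-0.05,0,0,0,0.058, 0,0,0,0,0,0,0.058]'
```

```text
time_s: 3.15
eef_pos: [0.5642, -0.0964, 0.1272]
eef_rot: [-0.523, 0.525, -0.478, 0.472]
wrist_force: [0.3, 0.3, 0.3]
opening: 0.676
```

```bash
python3 -m pendant '[0.003,-0.0015,-0.035,0,0,0,0.058, 0,0,0,0,0,0,0.058]'; python3 - <<'E'
from h import *
o=ctrl.get_obs(); q=o["eef_rot"]; M=R.from_quat([*q[1:],q[0]]).as_matrix(); print(M.round(3),o["eef_pos"])
a=ctrl.camera("scene");cv2.imwrite("pics/a1.png",cv2.resize(a[100:260,250:450],None,fx=4,fy=3.7,interpolation=cv2.INTER_CUBIC)[:,:,::-1])
E
```

```text
time_s: 3.4
eef_pos: [0.5698, -0.0995, 0.0963]
eef_rot: [-0.524, 0.524, -0.476, 0.474]
wrist_force: [0.4, -0.3, 0.2]
opening: 0.679
[[ 0.098 -0.002  0.995]
 [-0.995  0.001  0.098]
 [-0.001 -1.    -0.002]] [ 0.56983304 -0.09948103  0.09629959]
```

View pics/a1.png

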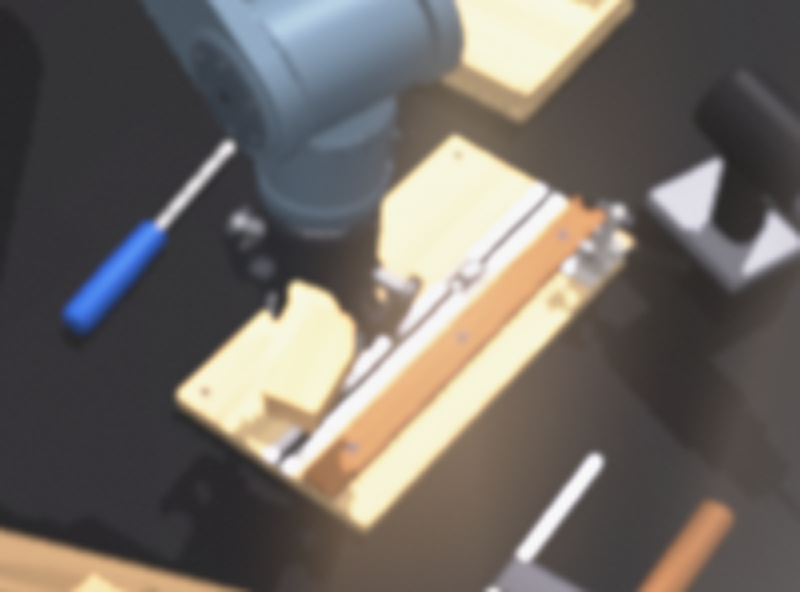

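The fingers straddle the offcut, one beside the fence and one on the outer side. I'll shift 2 mm in x, descend and grip.

```bash
python3 -m pendant '[-0.002,0.001,-0.035,0,0,0,0.058, 0,0,-0.020,0,0,0,0.058, 0,0,-0.011,0,0,0,0.058, 0,0,0,0,0,0,0.058]'; python3 -m pendant '[0,0,0,0,0,0,0.035, 0,0,0,0,0,0,0.035, 0,0,0,0,0,0,0.035, 0,0,0,0,0,0,0.035]'
```

```text
time_s: 3.95
eef_pos: [0.5684, -0.0984, 0.0303]
eef_rot: [-0.524, 0.524, -0.475, 0.475]
wrist_force: [0.3, -0.6, -0.6]
opening: 0.675
time_s: 4.45
eef_pos: [0.5694, -0.0988, 0.0315]
eef_rot: [0.524, -0.524, 0.474, -0.476]
wrist_force: [0.3, -0.2, 5.7]
opening: 0.502
```

```bash
python3 -m pendant '[0,0,0.05,0,0,0,0.035, 0,0,0.05,0,0,0,0.035, -0.014,0.0518,0,0,0,-1,0.035, -0.014,0.0518,0,0,0,-1,0.035, -0.014,0.0518,0,0,0,-1,0.035, -0.014,0.0518,0,0,0,-1,0.035, -0.014,0.0518,0,0,0,-1,0.035, -0.014,0.0518,0,0,0,-1,0.035, -0.014,0.0518,0,0,0,-1,0.035, -0.014,0.0518,0,0,0,-1,0.035, 0,0,-0.04,0,0,0,0.035, 0,0,0,0,0,0,0.035]';python3 - <<'E'
from h import *
a=ctrl.camera("scene");cv2.imwrite("pics/a2.png",cv2.resize(a[20:180,280:480],None,fx=4,fy=3.7,interpolation=cv2.INTER_CUBIC)[:,:,::-1])
E
```

```text
time_s: 5.95
eef_pos: [0.4531, 0.3154, 0.0872]
eef_rot: [0.487, -0.492, 0.511, -0.509]
wrist_force: [0.1, -1.1, -1.7]
opening: 0.502
```

View pics/a2.png

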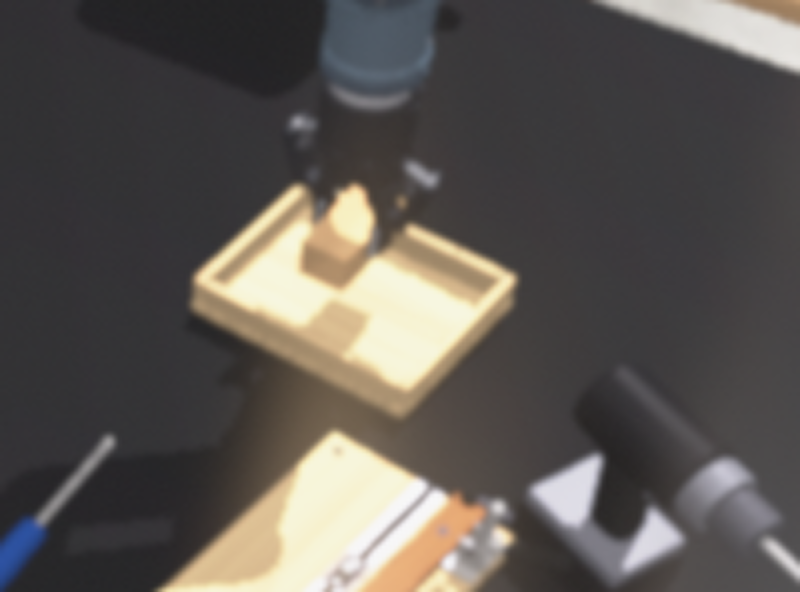

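The offcut is held above the tray, within its walls. I'll lower it and release.

```bash
python3 -m pendant '[0,0,-0.040,0,0,0,0.035, 0,0,-0.017,0,0,0,0.035, 0,0,-0.003,0,0,0,0.035, 0,0,0,0,0,0,0.035]'; python3 -m pendant '[0,0,0,0,0,0,0.07, 0,0,0,0,0,0,0.07, 0,0,0.05,0,0,0,0.07, 0,0,0.05,0,0,0,0.07, 0,0,0,0,0,0,0.07]';python3 - <<'E'
from h import *
a=ctrl.camera("scene");cv2.imwrite("pics/a3.png",cv2.resize(a[20:180,280:480],None,fx=4,fy=3.7,interpolation=cv2.INTER_CUBIC)[:,:,::-1])
E
```

```text
time_s: 6.5
eef_pos: [0.4573, 0.316, 0.0313]
eef_rot: [-0.49, 0.489, -0.51, 0.511]
wrist_force: [-0.5, -0.4, -0.3]
opening: 0.501
time_s: 7.12
eef_pos: [0.4598, 0.3176, 0.1357]
eef_rot: [-0.493, 0.486, -0.509, 0.511]
wrist_force: [0.8, -0.5, 0.5]
opening: 0.818
```

View pics/a3.png

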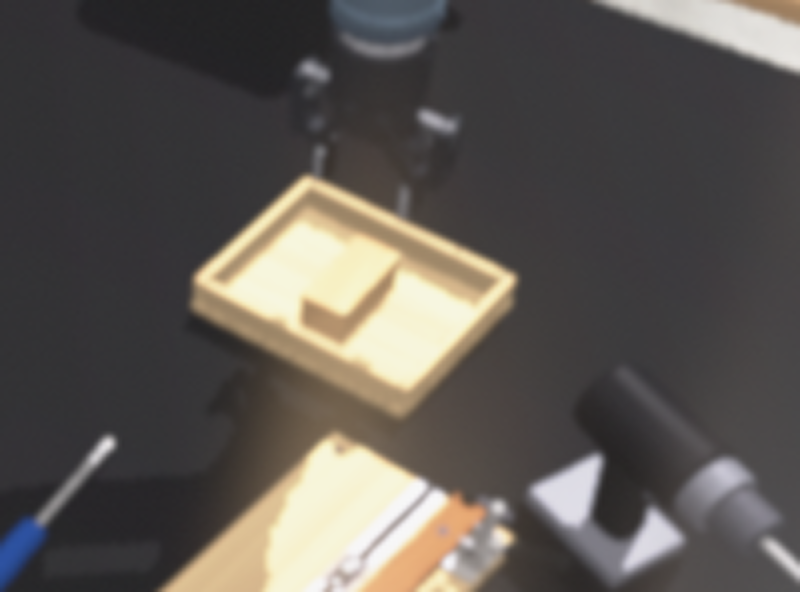

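The offcut lies in the tray, around (345,290) in the crop. The jig is now free of it, so I'll refine the jig pose and the pin position.

```bash
python3 - <<'E'
from h import *
a=ctrl.camera("top");cv2.imwrite("pics/b1.png",cv2.resize(a[130:230,200:350],None,fx=5,fy=5,interpolation=cv2.INTER_CUBIC)[:,:,::-1])
a=ctrl.camera("scene");cv2.imwrite("pics/b2.png",cv2.resize(a[130:250,280:430],None,fx=5,fy=5,interpolation=cv2.INTER_CUBIC)[:,:,::-1])
cv2.imwrite("pics/b3.png",cv2.resize(a[155:195,340:400],None,fx=12,fy=12,interpolation=cv2.INTER_CUBIC)[:,:,::-1])
E
```

```text
(no output)
```

View pics/b1.png

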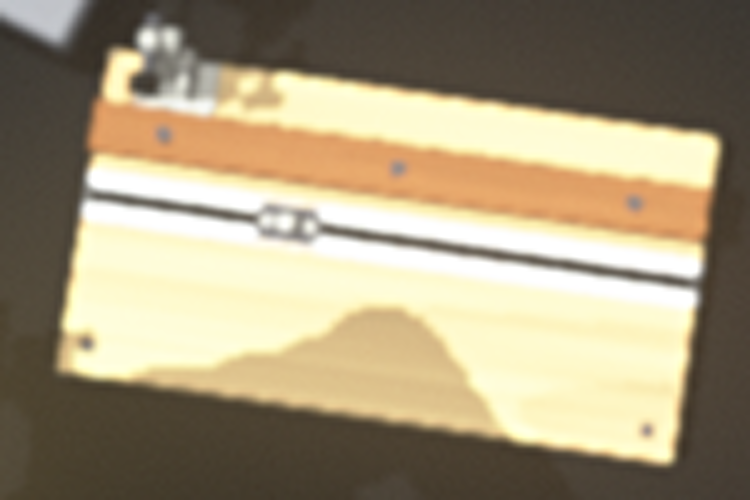

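View pics/b2.png

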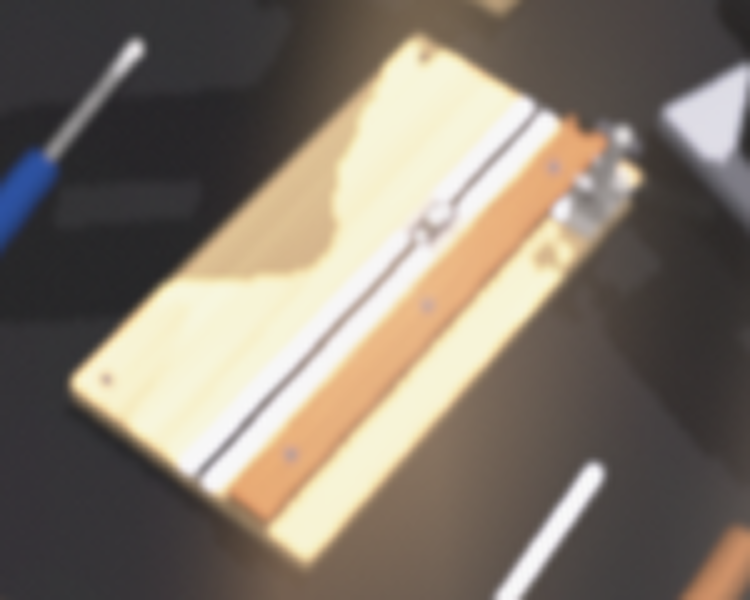

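View pics/b3.png

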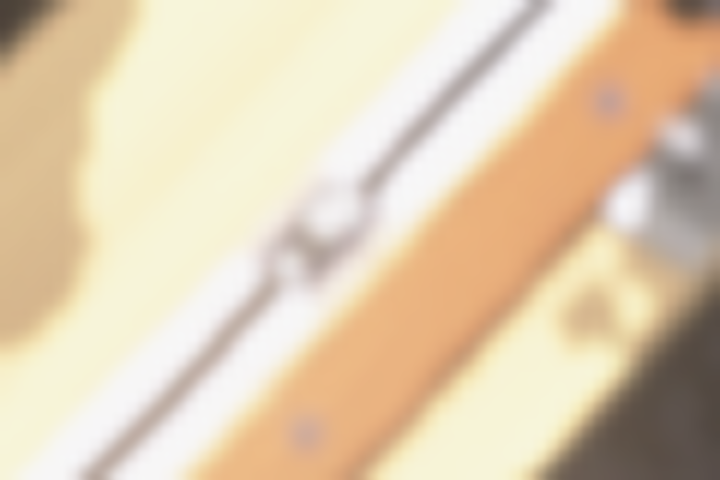

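```bash
python3 - <<'E'
from fit import *
def loc(P,J):
    c,s=np.cos(J[1]),np.sin(J[1]); return ((P[:,:2]-J[0])@np.array([[c,-s],[s,c]])).round(4)
JT=(np.array([.59585,-.00643]),-.1173);JS=(np.array([.59813,-.00806]),-.1200);
pt=z([[325,293]],12,230,150); ps=z([[335,212]],12,340,155)
for J in(JT,JS):
    print("pin top",plane("top",pt,.0288),loc(plane("top",pt,.0288),J),"scene",plane("scene",ps,.0288),loc(plane("scene",ps,.0288),J))
    print("screws top",loc(plane("top",z([[164,134],[398,168],[634,203]],5,200,130),.032),J).tolist(),"scene",loc(plane("scene",z([[554,166],[428,306],[291,455]],5,280,130),.032),J).tolist())
    print("groove",loc(plane("top",z([[90,193],[700,284]],5,200,130),.018),J).tolist(),loc(plane("scene",z([[537,111],[202,473]],5,280,130),.018),J).tolist())
    print("corner screws",loc(plane("top",z([[88,344],[647,430]],5,200,130),.018),J).tolist(),loc(plane("scene",z([[424,58],[107,380]],5,280,130),.018),J).tolist())
E
```

```text
pin top [[0.61074302 0.04916651 0.0288    ]] [[0.0083 0.057 ]] scene [[0.61474027 0.05077583 0.0288    ]] [[0.0121 0.059 ]]
screws top [[0.0462, 0.1298], [0.0459, -0.0001], [0.0453, -0.1301]] scene [[0.0473, 0.1303], [0.0475, -0.0007], [0.0464, -0.1304]]
groove [[0.01, 0.1685], [0.0082, -0.1722]] [[0.0103, 0.1679], [0.0097, -0.1663]]
corner screws [[-0.0729, 0.1558], [-0.0752, -0.1549]] [[-0.0711, 0.1564], [-0.0733, -0.1548]]
pin top [[0.61074302 0.04916651 0.0288    ]] [[0.0057 0.0583]] scene [[0.61474027 0.05077583 0.0288    ]] [[0.0094 0.0604]]
screws top [[0.0434, 0.1313], [0.0435, 0.0014], [0.0431, -0.1286]] scene [[0.0445, 0.1318], [0.045, 0.0008], [0.0443, -0.1289]]
groove [[0.007, 0.1699], [0.0062, -0.1708]] [[0.0073, 0.1693], [0.0077, -0.165]]
corner screws [[-0.0758, 0.157], [-0.0772, -0.1538]] [[-0.074, 0.1576], [-0.0753, -0.1537]]
```

```bash
python3 -m pendant '[0.0068,-0.0595,0,0,0,-6.5,0.062, 0.0068,-0.0595,0,0,0,-6.5,0.062, 0.0068,-0.0595,0,0,0,-6.5,0.062, 0.0068,-0.0595,0,0,0,-6.5,0.062, 0.0068,-0.0595,0,0,0,-6.5,0.062, 0.0068,-0.0595,0,0,0,-6.5,0.062, 0.0068,-0.0595,0,0,0,-6.5,0.062, 0.0068,-0.0595,0,0,0,-6.5,0.062, 0.0068,-0.0595,0,0,0,-6.5,0.062, 0.0068,-0.0595,0,0,0,-6.5,0.062, 0.0068,-0.0595,0,0,0,-6.5,0.062, 0,0,-0.03,0,0,0,0.062]'; python3 -m pendant '[0,0,0,0,0,0,0.062, 0,0,0,0,0,0,0.062]'; cat > st.py <<'E'
from h import *
o=ctrl.get_obs(); q=o["eef_rot"]; M=R.from_quat([*q[1:],q[0]]).as_matrix(); 
print("jaw yaw deg",np.degrees(np.arctan2(M[1,2],M[0,2])).round(2),"tooly",M[:,1].round(4),"pos",o["eef_pos"].round(4),"F",o["wrist_force"].round(2),"op",round(o["opening"]*85.4,1),"t",o["time_s"])
E
python3 st.py
```

```text
time_s: 8.78
eef_pos: [0.5318, -0.3442, 0.1007]
eef_rot: [-0.098, 0.096, -0.699, 0.702]
wrist_force: [-0.0, 1.2, -0.3]
opening: 0.724
time_s: 9.02
eef_pos: [0.5308, -0.3374, 0.0996]
eef_rot: [0.099, -0.1, 0.701, -0.699]
wrist_force: [1.2, 0.1, 0.6]
opening: 0.725
jaw yaw deg -73.82 tooly [-0.0015  0.0016 -1.    ] pos [ 0.5308 -0.3374  0.0996] F [1.24 0.07 0.56] op 62.0 t 9.025
```

```bash
python3 -m pendant '[0.004,0,-0.04,0,0,0,0.062, 0,0,-0.03,0,0,0,0.062, 0,0,-0.0115,0,0,0,0.062, 0,0,0,0,0,0,0.062]';  python3 -m pendant '[0,0,0,0,0,0,0.035, 0,0,0,0,0,0,0.035, 0,0,0,0,0,0,0.035, 0,0,0,0,0,0,0.035]'; python3 st.py; python3 - <<'E'
from h import *
a=ctrl.camera("scene");cv2.imwrite("pics/c1.png",cv2.resize(a[180:340,180:380],None,fx=4,fy=3.7,interpolation=cv2.INTER_CUBIC)[:,:,::-1])
E
```

```text
time_s: 9.52
eef_pos: [0.5354, -0.338, 0.0191]
eef_rot: [0.099, -0.1, 0.7, -0.7]
wrist_force: [1.1, -0.1, 0.4]
opening: 0.724
time_s: 10.02
eef_pos: [0.5364, -0.3394, 0.021]
eef_rot: [-0.1, 0.098, -0.699, 0.701]
wrist_force: [-0.2, 1.4, 7.1]
opening: 0.499
jaw yaw deg -73.87 tooly [ 0.0026 -0.0019 -1.    ] pos [ 0.5364 -0.3394  0.021 ] F [-0.15  1.41  7.11] op 42.6 t 10.025
```

View pics/c1.png

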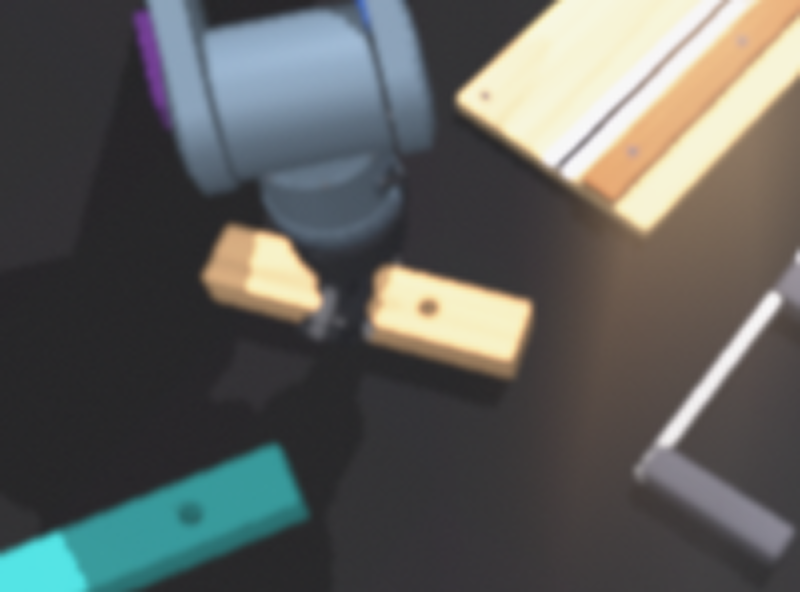

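The rail is gripped across its middle with its hole end pointing away at (428,307). I'll lift it, turn it and carry it over the jig, 12 mm out from the fence.

```bash
python3 -m pendant '[0,0,0.05,0,0,0,0.035, 0,0,0.05,0,0,0,0.035, 0.0073,0.0432,0,0,0,8.35,0.035, 0.0073,0.0432,0,0,0,8.35,0.035, 0.0073,0.0432,0,0,0,8.35,0.035, 0.0073,0.0432,0,0,0,8.35,0.035, 0.0073,0.0432,0,0,0,8.35,0.035, 0.0073,0.0432,0,0,0,8.35,0.035, 0.0073,0.0432,0,0,0,8.35,0.035, 0.0073,0.0432,0,0,0,8.35,0.035, 0,0,0,0,0,0,0.035, 0,0,0,0,0,0,0.035]'; python3 st.py;  python3 - <<'E'
from h import *
a=ctrl.camera("scene");cv2.imwrite("pics/d1.png",cv2.resize(a[80:280,250:450],None,fx=3,fy=3,interpolation=cv2.INTER_CUBIC)[:,:,::-1])
a=ctrl.camera("top");cv2.imwrite("pics/d2.png",cv2.resize(a[120:240,190:370],None,fx=4.4,fy=4.4,interpolation=cv2.INTER_CUBIC)[:,:,::-1])
E
```

```text
time_s: 11.58
eef_pos: [0.5935, 0.0069, 0.1188]
eef_rot: [-0.468, 0.468, -0.53, 0.53]
wrist_force: [-0.1, -0.3, -3.7]
opening: 0.497
jaw yaw deg -7.1 tooly [-1.e-04 -5.e-04 -1.e+00] pos [0.5935 0.0069 0.1188] F [-0.05 -0.28 -3.71] op 42.4 t 11.575
```

View pics/d1.png

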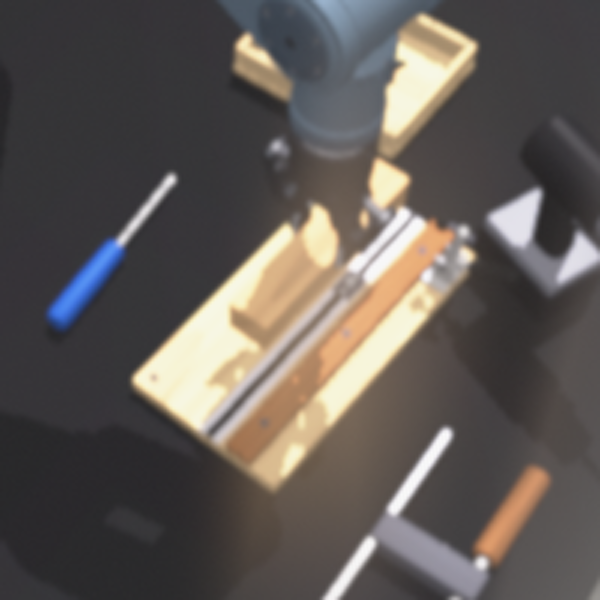

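View pics/d2.png

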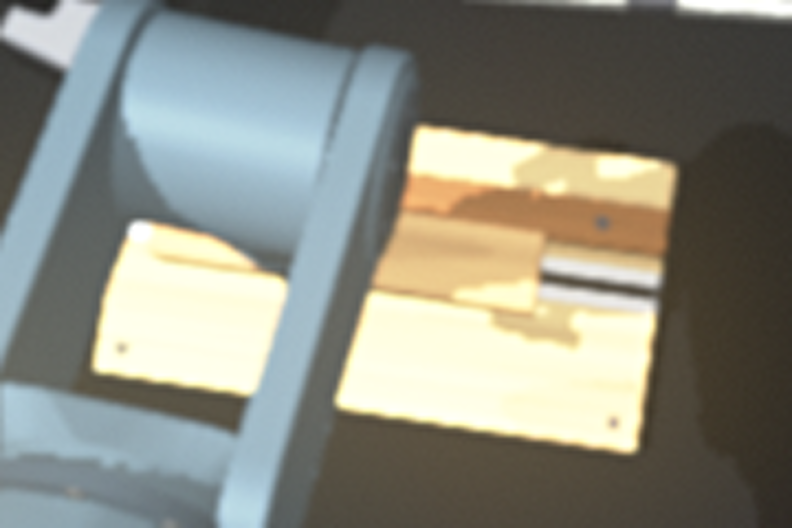

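```bash
python3 -m pendant '[0,0,-0.045,0,0,0,0.035, 0,0,-0.018,0,0,0,0.035, 0,0,0,0,0,0,0.035, 0,0,0,0,0,0,0.035]'; python3 st.py;  python3 -m pendant '[0,0,-0.002,0,0,0,0.035, 0,0,-0.002,0,0,0,0.035, 0,0,0,0,0,0,0.035]'; python3 st.py; python3 - <<'E'
from h import *
a=ctrl.camera("scene");cv2.imwrite("pics/d3.png",cv2.resize(a[100:260,270:430],None,fx=3.7,fy=3.7,interpolation=cv2.INTER_CUBIC)[:,:,::-1])
E
```

```text
time_s: 12.18
eef_pos: [0.5946, 0.0066, 0.057]
eef_rot: [-0.468, 0.468, -0.53, 0.531]
wrist_force: [0.0, -0.3, -2.6]
opening: 0.497
jaw yaw deg -7.11 tooly [ 1.8e-03 -3.0e-04 -1.0e+00] pos [0.5946 0.0066 0.057 ] F [ 0.02 -0.34 -2.63] op 42.4 t 12.175
time_s: 12.55
eef_pos: [0.5937, 0.0071, 0.052]
eef_rot: [-0.468, 0.468, -0.53, 0.53]
wrist_force: [-0.0, 0.0, -2.8]
opening: 0.502
jaw yaw deg -7.06 tooly [ 2.e-04 -1.e-04 -1.e+00] pos [0.5937 0.0071 0.052 ] F [-0.01  0.01 -2.78] op 42.8 t 12.55
```

View pics/d3.png

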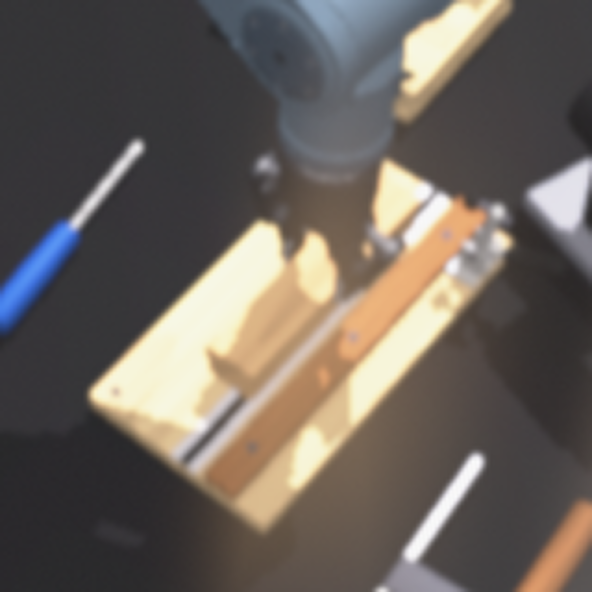

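```bash
python3 -m pendant '[0.003,-0.0004,-0.001,0,0,0,0.035, 0.003,-0.0004,0,0,0,0,0.035, 0.003,-0.0004,0,0,0,0,0.035, 0,0,0,0,0,0,0.035]'; python3 st.py; python3 -m pendant '[0.001,-0.0001,0,0,0,0,0.035, 0.001,-0.0001,0,0,0,0,0.035, 0,0,0,0,0,0,0.035]';python3 st.py
```

```text
time_s: 13.1
eef_pos: [0.603, 0.0058, 0.0508]
eef_rot: [-0.468, 0.468, -0.53, 0.53]
wrist_force: [0.1, 0.6, -2.4]
opening: 0.495
jaw yaw deg -7.07 tooly [ 2.e-04 -1.e-04 -1.e+00] pos [0.603  0.0058 0.0508] F [ 0.09  0.57 -2.43] op 42.3 t 13.1
time_s: 13.48
eef_pos: [0.6047, 0.0057, 0.0508]
eef_rot: [-0.468, 0.468, -0.53, 0.53]
wrist_force: [-0.9, 1.1, -3.2]
opening: 0.498
jaw yaw deg -7.07 tooly [ 0. -0. -1.] pos [0.6047 0.0057 0.0508] F [-0.89  1.08 -3.17] op 42.5 t 13.475
```

```bash
python3 -m pendant '[0.001,-0.0001,0,0,0,0,0.035, 0,0,0,0,0,0,0.035]';python3 st.py;python3 -m pendant '[0.001,-0.0001,0,0,0,0,0.035, 0,0,0,0,0,0,0.035]';python3 st.py
```

```text
time_s: 13.72
eef_pos: [0.6049, 0.0057, 0.0506]
eef_rot: [0.468, -0.469, 0.53, -0.529]
wrist_force: [-4.1, 0.2, 0.1]
opening: 0.496
jaw yaw deg -7.07 tooly [-1.7e-03  2.0e-04 -1.0e+00] pos [0.6049 0.0057 0.0506] F [-4.11  0.17  0.09] op 42.4 t 13.725
time_s: 13.98
eef_pos: [0.605, 0.0057, 0.0504]
eef_rot: [0.467, -0.469, 0.531, -0.529]
wrist_force: [-7.3, 0.4, 2.8]
opening: 0.502
jaw yaw deg -7.06 tooly [-3.8e-03  4.0e-04 -1.0e+00] pos [0.605  0.0057 0.0504] F [-7.32  0.42  2.81] op 42.9 t 13.975
```

Contact with the fence is felt at TCP x of about 0.6048, and the arm is compliant at about 3 N/mm. I'll ease off to a light contact and feel downwards for the pin.

```bash
python3 -m pendant '[-0.0018,0.0002,0,0,0,0,0.035, 0,0,0,0,0,0,0.035]';python3 st.py;python3 -m pendant '[0,0,-0.001,0,0,0,0.035, 0,0,0,0,0,0,0.035]';python3 st.py;python3 -m pendant '[0,0,-0.001,0,0,0,0.035, 0,0,0,0,0,0,0.035]';python3 st.py
```

```text
time_s: 14.22
eef_pos: [0.6049, 0.0057, 0.0507]
eef_rot: [-0.468, 0.468, -0.53, 0.53]
wrist_force: [-1.0, 0.5, -3.6]
opening: 0.503
jaw yaw deg -7.07 tooly [ 3.e-04  0.e+00 -1.e+00] pos [0.6049 0.0057 0.0507] F [-0.96  0.47 -3.61] op 43.0 t 14.225
time_s: 14.48
eef_pos: [0.6049, 0.0057, 0.0497]
eef_rot: [0.468, -0.468, 0.53, -0.53]
wrist_force: [-1.2, 0.0, -1.9]
opening: 0.498
jaw yaw deg -7.07 tooly [ 0.  0. -1.] pos [0.6049 0.0057 0.0497] F [-1.25  0.01 -1.91] op 42.6 t 14.475
time_s: 14.72
eef_pos: [0.6049, 0.0057, 0.0487]
eef_rot: [-0.468, 0.468, -0.53, 0.53]
wrist_force: [-2.2, 0.6, -3.4]
opening: 0.499
jaw yaw deg -7.07 tooly [ 1.e-04 -0.e+00 -1.e+00] pos [0.6049 0.0057 0.0487] F [-2.24  0.56 -3.39] op 42.6 t 14.725
```

```bash
for i in 1; do python3 -m pendant '[0,0,-0.001,0,0,0,0.035, 0,0,0,0,0,0,0.035]'; done;python3 -m pendant '[0,0,-0.001,0,0,0,0.035, 0,0,0,0,0,0,0.035]';python3 -m pendant '[0,0,-0.001,0,0,0,0.035, 0,0,0,0,0,0,0.035]';python3 st.py
```

```text
time_s: 14.98
eef_pos: [0.6049, 0.0057, 0.0477]
eef_rot: [-0.468, 0.468, -0.53, 0.53]
wrist_force: [-1.1, -0.6, -2.9]
opening: 0.496
time_s: 15.22
eef_pos: [0.6049, 0.0057, 0.0467]
eef_rot: [-0.468, 0.468, -0.53, 0.53]
wrist_force: [-1.6, 0.0, -1.9]
opening: 0.501
time_s: 15.48
eef_pos: [0.6048, 0.0057, 0.0457]
eef_rot: [-0.468, 0.468, -0.53, 0.53]
wrist_force: [-0.7, -0.2, -3.1]
opening: 0.501
jaw yaw deg -7.07 tooly [ 0. -0. -1.] pos [0.6048 0.0057 0.0457] F [-0.7  -0.23 -3.08] op 42.8 t 15.475
```

```bash
python3 -m pendant '[0,0,-0.001,0,0,0,0.035, 0,0,-0.001,0,0,0,0.035, 0,0,0,0,0,0,0.035]';python3 -m pendant '[0,0,-0.001,0,0,0,0.035, 0,0,-0.001,0,0,0,0.035, 0,0,0,0,0,0,0.035]';python3 -m pendant '[0,0,-0.001,0,0,0,0.035, 0,0,0,0,0,0,0.035]';python3 -m pendant '[0,0,-0.001,0,0,0,0.035, 0,0,0,0,0,0,0.035]';python3 st.py
```

```text
time_s: 15.85
eef_pos: [0.6049, 0.0057, 0.0436]
eef_rot: [-0.468, 0.468, -0.53, 0.53]
wrist_force: [-0.9, -0.2, -3.2]
opening: 0.501
time_s: 16.23
eef_pos: [0.6049, 0.0057, 0.0416]
eef_rot: [-0.468, 0.468, -0.53, 0.53]
wrist_force: [-0.9, 0.7, -3.8]
opening: 0.499
time_s: 16.48
eef_pos: [0.6049, 0.0057, 0.0407]
eef_rot: [-0.468, 0.468, -0.53, 0.53]
wrist_force: [-0.9, 0.5, -2.9]
opening: 0.499
time_s: 16.73
eef_pos: [0.6048, 0.0057, 0.0397]
eef_rot: [-0.468, 0.468, -0.53, 0.53]
wrist_force: [-1.0, 0.5, -3.0]
opening: 0.494
jaw yaw deg -7.07 tooly [ 1.e-04 -0.e+00 -1.e+00] pos [0.6048 0.0057 0.0397] F [-0.97  0.52 -3.05] op 42.2 t 16.725
```

The rail has gone down about 10 mm with no pin force, so the hole appears to be over the pin. I'll continue to the board and then feel along y for the hard stop.

```bash
python3 -m pendant '[0,0,-0.001,0,0,0,0.035, 0,0,0,0,0,0,0.035]';python3 -m pendant '[0,0,-0.001,0,0,0,0.035, 0,0,0,0,0,0,0.035]';python3 -m pendant '[0,0,-0.001,0,0,0,0.035, 0,0,0,0,0,0,0.035]';python3 st.py
python3 - <<'E'
from h import *
a=ctrl.camera("scene");cv2.imwrite("pics/e1.png",cv2.resize(a[110:250,280:430],None,fx=4,fy=4,interpolation=cv2.INTER_CUBIC)[:,:,::-1])
E
```

```text
time_s: 16.98
eef_pos: [0.6048, 0.0057, 0.039]
eef_rot: [-0.468, 0.468, -0.53, 0.53]
wrist_force: [-3.0, -0.9, 1.3]
opening: 0.5
time_s: 17.23
eef_pos: [0.6049, 0.0057, 0.039]
eef_rot: [-0.468, 0.468, -0.53, 0.53]
wrist_force: [-7.3, 0.3, 8.6]
opening: 0.501
time_s: 17.48
eef_pos: [0.6049, 0.0056, 0.039]
eef_rot: [-0.468, 0.468, -0.53, 0.53]
wrist_force: [-10.3, 0.5, 15.9]
opening: 0.504
jaw yaw deg -7.06 tooly [-2.e-04 -3.e-04 -1.e+00] pos [0.6049 0.0056 0.039 ] F [-10.3    0.51  15.94] op 43.0 t 17.475
```

View pics/e1.png

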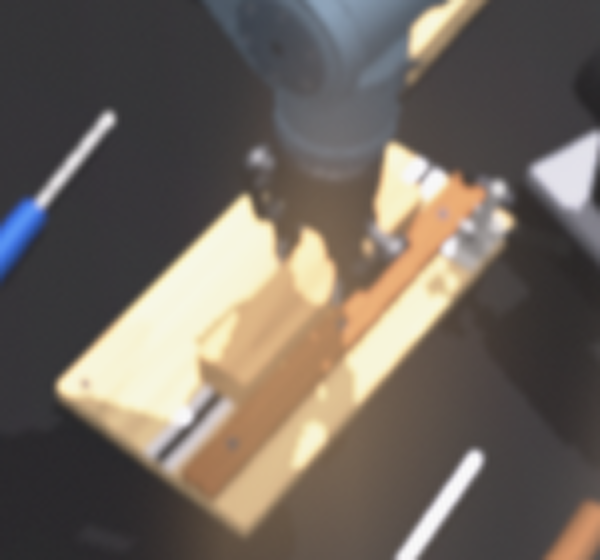

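The rail bottomed out at TCP z 0.039, which matches its bottom on the board at 18 mm. I'll relieve the downward and sideways preload, then feel gently along y for the pin both ways.

```bash
python3 -m pendant '[0,0,0.0025,0,0,0,0.035, 0,0,0,0,0,0,0.035]';python3 st.py; python3 -m pendant '[0.0001,0.001,0,0,0,0,0.035, 0,0,0,0,0,0,0.035]';python3 -m pendant '[0.0001,0.001,0,0,0,0,0.035, 0,0,0,0,0,0,0.035]';python3 -m pendant '[0.0001,0.001,0,0,0,0,0.035, 0,0,0,0,0,0,0.035]'; python3 st.py
```

```text
time_s: 17.77
eef_pos: [0.6048, 0.0057, 0.0392]
eef_rot: [-0.468, 0.468, -0.53, 0.53]
wrist_force: [-1.9, -0.6, -2.7]
opening: 0.502
jaw yaw deg -7.07 tooly [ 1.e-04  0.e+00 -1.e+00] pos [0.6048 0.0057 0.0392] F [-1.9  -0.65 -2.7 ] op 42.9 t 17.775
time_s: 18.02
eef_pos: [0.605, 0.0065, 0.039]
eef_rot: [-0.468, 0.468, -0.53, 0.53]
wrist_force: [-1.8, -1.2, -1.9]
opening: 0.501
time_s: 18.27
eef_pos: [0.6051, 0.0079, 0.0391]
eef_rot: [0.468, -0.468, 0.53, -0.53]
wrist_force: [-0.4, 0.1, -2.9]
opening: 0.504
time_s: 18.52
eef_pos: [0.6052, 0.0082, 0.0392]
eef_rot: [-0.468, 0.468, -0.53, 0.53]
wrist_force: [-1.1, -3.3, -3.3]
opening: 0.5
jaw yaw deg -7.07 tooly [ 0.e+00 -7.e-04 -1.e+00] pos [0.6052 0.0082 0.0392] F [-1.15 -3.28 -3.35] op 42.7 t 18.525
```

```bash
python3 -m pendant '[-0.0002,-0.002,0,0,0,0,0.035, -0.0002,-0.0015,0,0,0,0,0.035, 0,0,0,0,0,0,0.035]';python3 st.py; python3 -m pendant '[-0.0001,-0.001,0,0,0,0,0.035, 0,0,0,0,0,0,0.035]';python3 -m pendant '[-0.0001,-0.001,0,0,0,0,0.035, 0,0,0,0,0,0,0.035]'; python3 st.py
```

```text
time_s: 18.9
eef_pos: [0.6048, 0.0053, 0.0394]
eef_rot: [0.468, -0.468, 0.53, -0.53]
wrist_force: [-0.1, -0.9, -3.8]
opening: 0.498
jaw yaw deg -7.08 tooly [ 2.e-04  2.e-04 -1.e+00] pos [0.6048 0.0053 0.0394] F [-0.11 -0.92 -3.83] op 42.6 t 18.9
time_s: 19.15
eef_pos: [0.6046, 0.0043, 0.0393]
eef_rot: [0.468, -0.468, 0.53, -0.53]
wrist_force: [-0.2, 0.9, -3.4]
opening: 0.5
time_s: 19.4
eef_pos: [0.6046, 0.0041, 0.0392]
eef_rot: [0.469, -0.468, 0.53, -0.53]
wrist_force: [1.3, 5.9, -3.7]
opening: 0.502
jaw yaw deg -7.08 tooly [ 3.0e-04  1.3e-03 -1.0e+00] pos [0.6046 0.0041 0.0392] F [ 1.29  5.89 -3.66] op 42.9 t 19.4
```

There are stops at TCP y of about 0.0042 and 0.0082. That play of about 4 mm matches 15.5 mm on a 12 mm pin, so the hole is captured. I'll centre, press lightly on the fence, release and retreat.

```bash
python3 -m pendant '[0.0004,0.003,0,0,0,0,0.035, 0.001,-0.0001,-0.0003,0,0,0,0.035, 0,0,0,0,0,0,0.035]';python3 st.py; python3 -m pendant '[0,0,0,0,0,0,0.056, 0,0,0,0,0,0,0.056, 0,0,0,0,0,0,0.056, 0,0,0.04,0,0,0,0.056, 0,0,0.05,0,0,0,0.056, -0.03,0,0.05,0,0,0,0.056, -0.06,0,0,0,0,0,0.056, -0.06,0,0,0,0,0,0.056, 0,0,0,0,0,0,0.056]'; python3 - <<'E'
from h import *
a=ctrl.camera("scene");cv2.imwrite("pics/f1.png",cv2.resize(a[110:250,280:430],None,fx=4,fy=4,interpolation=cv2.INTER_CUBIC)[:,:,::-1])
a=ctrl.camera("top");cv2.imwrite("pics/f2.png",cv2.resize(a[130:230,200:350],None,fx=5,fy=5,interpolation=cv2.INTER_CUBIC)[:,:,::-1])
E
```

```text
time_s: 19.77
eef_pos: [0.6049, 0.0061, 0.0391]
eef_rot: [0.468, -0.469, 0.53, -0.529]
wrist_force: [-5.7, 1.3, 2.4]
opening: 0.491
jaw yaw deg -7.06 tooly [-2.4e-03  1.0e-04 -1.0e+00] pos [0.6049 0.0061 0.0391] F [-5.74  1.31  2.36] op 41.9 t 19.775
time_s: 20.9
eef_pos: [0.4511, 0.007, 0.1777]
eef_rot: [0.467, -0.469, 0.531, -0.529]
wrist_force: [1.1, -0.3, 0.6]
opening: 0.654
```

View pics/f1.png

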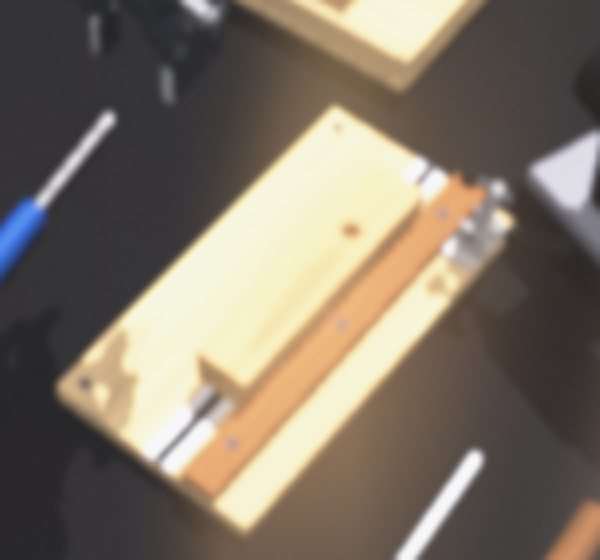

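View pics/f2.png

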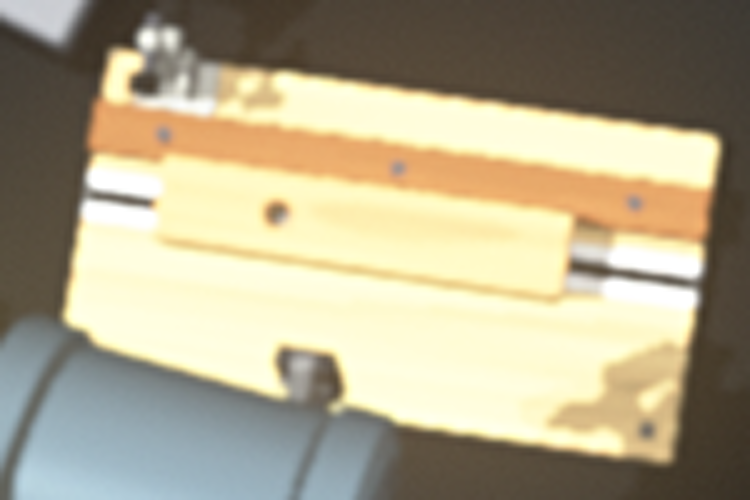

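Both views show the rail flat along the fence with no gap visible. The hole is at (277,212) in the top crop and both ends are on the board. I'll run one numeric check and hand in.

```bash
python3 - <<'E'
from fit import *
def d(a): v=a[1]-a[0]; return np.arctan2(v[1],v[0])
J=(np.array([.59585,-.00643]),-.1205)
c,s=np.cos(J[1]),np.sin(J[1]); L=lambda P:((P[:,:2]-J[0])@np.array([[c,-s],[s,c]])).round(4).tolist()
pl=lambda p,h:plane("top",z(p,5,200,130),h)
print("rail corners in jig",L(pl([[168,155],[575,213],[562,298],[158,240]],.058)),"hole",L(pl([[277,212]],.058)))
print("angles rail",d(pl([[168,155],[575,213]],.058)),d(pl([[158,240],[562,298]],.058)),"fence",d(pl([[164,134],[634,203]],.032)))
import cv2
a=ctrl.camera("top");cv2.imwrite("pics/g.png",a[:,:,::-1])
E
python3 st.py
```

```text
rail corners in jig [[0.031, 0.1198], [0.0318, -0.0999], [-0.014, -0.0999], [-0.0149, 0.1176]] hole [[0.0092, 0.0571]]
angles rail -1.6873922399700714 -1.6870921307777202 fence -1.6919303155285546
jaw yaw deg -7.09 tooly [ 3.1e-03 -8.0e-04 -1.0e+00] pos [0.4574 0.0057 0.1801] F [-0.3   0.15  0.1 ] op 56.2 t 21.05
```

View pics/g.png

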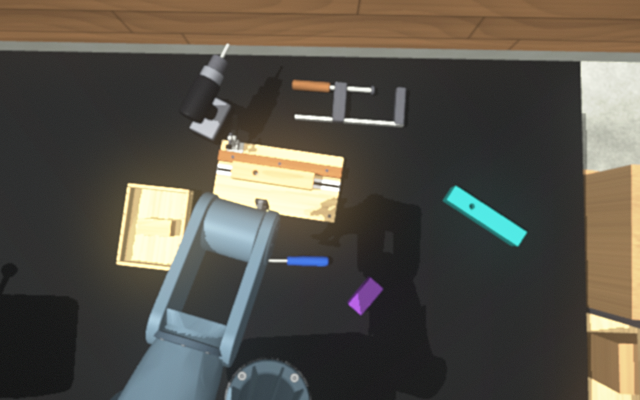

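The rail is on the jig, the offcut is at (155,228) in the tray, and the bystanders are where they were. The arm is clear.

```bash
python3 -c "
from bench import ctrl
print(ctrl.hand_in())"
```

```text
the job is handed in; nothing more can be done
None
```

The jig is loaded and the job is handed in, at about 21 s of robot time. No verdict was reported.

- **Offcut:** I moved the wooden offcut from the board into the tray. The last picture shows it lying there.
- **Rail:** I held the rail against the fence with light contact and lowered it in 1 mm steps. It met no force on the pin and came down on the board at the expected height.
- **Pin:** Gentle pushes along the fence stopped both ways after about 4 mm of play, where 3.5 mm is expected. That means the hole is over the pin. Readings along the fence never went above 6 N; the highest was about 16 N, pressing down with the rail already on the board.

**Last checks, from the pictures:**
- The rail is about 0.005 rad from parallel to the fence.
- The hole is at about (9, 57) mm in the jig frame.
- The rail's ends are at about +119 and -100 mm, both on the board.
- The drill, bar clamp and screwdriver look unmoved, though I compared them only by eye.
- The gripper is clear of everything.

The cameras and touch disagreed by 2 to 4 mm on the fence and pin positions, so I went by touch.

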